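Pack the pointed discharge head and lift the carrier level

ROBOT

A 6-joint arm with a two-finger parallel gripper is mounted at the origin on the work surface. World frame = base frame: x ahead of the robot, y to its left, z up, the work surface at z = 0. Lengths are in mm, angles in rad, forces in N, time in s.
With the tool pointing down it reaches from about 350 to 975 mm from the base axis. Payload 7.1 kg.
Tool frame: the origin (TCP) lies at the very end of the fingers, on their centre line; the grasp point (between the pads) lies 19 mm behind it; z points along the fingers, x is the direction in which the jaws open and shut, and the axes are right-handed (so a half turn about z gives the same grasp; the last joint's range is limited). The gripper opens to 88 mm and grips with 3 to 60 N. Pads are 20 mm wide; open, the fingers measure 115 mm over their backs; the gripper's body (75 mm by 178 mm) begins 61 mm behind the grasp point.
Start: joints at [-1.33, 0.423, 1.63, -0, 1.089, -0.019], TCP at [160.573, -604.004, 222.675] pointing down, gripper open.
Joint ranges: [-3, 3], [-0.9, 2.11], [0.09, 2.58], [-1.31, 4.45], [0.11, 2.69], [-2.54, 2.54]. Speed limits (rad/s): [2.39, 2.39, 3.01, 3.14, 3.14, 3.14].

INTERFACE

Orientations are given as a rotation vector (axis times angle).
In Python, from workcell import * gives the robot as it stands.
- The arm moves only by the tool arm_command, never from a script. Its argument "increments" is a list of rows, each a list of 2 entries, a list of its own where there are three numbers: the shift along the tool's x, y, z in cm, then the turn about the tool's z in degrees. In form: [[[dx, dy, dz], turn], ...]. A call has 1 to 20 rows; each row shifts and turns the pose as measured when the row begins, along the tool's axes as they then stand; what a row does not reach is not made up. A row lasts 1/10 s, in which the tool goes at most 50 mm and 8.59 degrees, less where a joint would pass 70% of its speed; a pose out of reach is approached as far as the arm can. A call is refused whole if a number of a shift passes 5 or a number of a turn 8.59, either way. A call with a gripper value outside its range is refused whole. "gripper" is the opening, from 0 (shut) to 1 (fully open), set as the call begins (left out, the last holds). The fingers move at their own pace and stop on an object; the grip force is fixed at half the most. Time passes only in rows, so rows that do not move let the fingers close. It gives the time, the measured TCP pose, the force and the opening at its end, in the units of the state.
- get_obs(): the state, without advancing time (a new reading comes with each control period).
- get_image(name): name is "scene" or "top" or "wrist"; returns the picture (420x560x3 uint8, red, green, blue); there is no depth.
- camera_params(name): a dict with "K" (3x3 intrinsics, pixels), "rvec" (rotation vector, rad) and "tvec" (3), from world to camera coordinates, as OpenCV has them; the wrist camera has in their place "T_tool_cam" (4x4, takes a point from camera to tool coordinates, whose origin is the TCP and whose axes are the tool frame's). Camera axes: x right, y down, z forward; pixel columns grow to the right and rows downward; lengths in mm; the calibration is good to about 2 mm. A picture is of the moment at which its call begins: read the wrist's pose just before it. camera_params takes no time and is no camera call.
- close_job(): hands the job in, once; it reports no verdict.
The state is a dict: "t": time; "qpos": joint angles; "qvel": joint speeds; "joint_torque": joint torques, N m; "ee_pos": TCP position; "orientation": TCP orientation; "ft_force": force on the tool from outside, world axes, zero at the start; "moment": the same for the moment, N m; "width": finger opening in mm.
Only numpy, scipy, OpenCV 4.12 (cv2) and the standard library are available. Lean on these libraries where they do the work, as an engineer would, in place of code of your own. Each camera call takes 0.05 s, during which the arm holds its last target.

TASK

Set the pointed discharge head down inside the deep lidded bay of the accessory carrier (do not drop it in from high up), let go of it and shut the lid fully while the carrier stands on the bench. Then grip the carrier by its bar handle, lift it so that its underside is well over 10 cm above the bench, and keep it level and still: the program finishes while holding it there. Never tip the carrier, and leave the other two heads and everything else on the bench where they are.

Things in the scene. Friction and masses are not known exactly. Their poses are not given: they have to be found in the camera images.
- pointed_mid (a point): Pointed discharge head, the one to pack: bare steel, about 90 g, upright on a cylindrical collar 40 mm in diameter and 26 mm high, then a cone up to a 5 mm point; 50 mm tall in all. This point is on its axis, half-way up (25 mm above its underside); z along its axis. It stands on the bench among the domed head and the stub; which stands where varies.
- pointed: The same pointed head, origin at the centre of its underside.
- carrier: Accessory carrier, grey plastic, loose on the bench, about 0.5 kg, 194 mm (x) by 138 mm (y). Origin at its underside, below the middle of the handle; z up. Its -x side (towards the robot) is the deep lidded bay; its +x side, out to x = 79 mm, a shallow tray with two fixed modules, 45 mm high. Between them, at x = 0, a dividing wall 6 mm thick and 60 mm high carries the bar handle.
- handle (a point): Middle of the carrier's dark steel bar handle, 102 mm above the carrier's underside: a straight bar along the carrier's y, 112 mm long, 16 mm wide (x), 22 mm high, on two thin posts at y = +-50 mm; free below the bar down to the dividing wall's top (60 mm). The carrier balances close to this point. Axes as the carrier.
- bay_floor (a point): Middle of the deep bay's floor, 5 mm above the carrier's underside and 63 mm to the -x side of the handle. The bay is clear inside from carrier x = -111 to -3 mm and y = -65 to +65 mm; its walls are 4 mm thick, its rim 60 mm above the underside. Axes as the carrier.
- lid_hinge (a point): Middle of the lid's hinge line, along the carrier's y, on the bay's outer rim: x = -115 mm, 62 mm above the carrier's underside. Axes as the carrier.
- lid_edge (a point): Middle of the lid's free edge, 111 mm from the hinge line; its x points from the hinge to the free edge. The lid is a flat grey panel 138 mm wide (y), 4 mm thick (this point half-way through it).
- lid (a joint): Lid angle, rad: 0 fully shut (flat on the rim, its top 64 mm above the carrier's underside), 1.57 upright, more leaning outward, away from the handle; stop at 2.3, starts between 1.7 and 2.1. The hinge is slightly stiff (0.035 N m): the lid stays where it is left and must be pushed all the way down; under 2 N at its edge moves it.
- domed_mid (a point): Domed discharge head, same steel, collar and height (50 mm) as the pointed one, but with a full round end; point half-way up. Leave it.
- stub_mid (a point): Stub head, same collar and height, but a 20 mm straight stem on top; point half-way up. Leave it.
- domed: The domed head, origin under its centre.
- stub: The stub head, origin under its centre.
- gun: Red and black discharge gun lying on its side, 240 mm long, 130 mm wide, 68 mm high, to the left; origin under its barrel. Leave it.
- screwdriver: Screwdriver lying on the bench, to the left and near the robot; origin under it. Leave it.
- weight: Brass block 50 x 50 x 35 mm, beyond the heads; origin under its centre. Leave it.
- jar: Small closed jar, 60 mm in diameter, 80 mm tall, far right; origin under its centre. Leave it.
Mind the look-alikes: they are no part of the job. What is shaped like the carrier but orange is not meant.

How it is judged:
By the outcome, as a careful person would: the job done as asked, in the order asked, and still so for the second after the job is handed in, while the arm keeps its last pose, push and grip.
It also fails if it takes over 70 s, if anything falls off the work surface, if the arm or the gripper's body presses on something with over 40 N, if the wrist force passes 120 N, or if a joint passes its speed limit or range.

## Working session

There is one attempt and no reset: what is moved stays moved. The work goes in short steps, Python scripts to look and compute and a tool call to move; the robot and the scene stay as the last step left them, time stands still between calls to the robot, and variables do not carry over. Pictures are saved under pics/ and viewed, and the job is handed in when it is done.

Besides the shell and the picture viewer there is one more tool, called after ">>>" by a JSON object that holds its "method" and its "body", one argument or row to a line. arm_command: Moves the arm, as the interface text tells. Its arguments: {"type":"object","properties":{"increments":{"type":"array","items":{"type":"array"}},"gripper":{"type":"number"}},"required":["increments"]}

```bash
ls; mkdir -p pics; python3 - <<'E'
from workcell import *
import cv2,numpy as np
o=get_obs();print({k:np.round(v,3) for k,v in o.items()})
for n in("scene","top"):
    im=get_image(n);cv2.imwrite(f"pics/{n}0.png",im[:,:,::-1])
    print(n,camera_params(n))
print(camera_params("wrist"))
E
```

```text
pics
{'t': np.float64(0.0), 'qpos': array([-1.33 ,  0.424,  1.631,  0.   ,  1.089, -0.019]), 'qvel': array([-0.001,  0.001,  0.001,  0.001,  0.001,  0.001]), 'joint_torque': array([-2.0000e-03, -5.4463e+01, -2.7366e+01,  6.4000e-02,  2.3000e-02,
       -0.0000e+00]), 'ee_pos': array([ 160.434, -603.474,  221.897]), 'orientation': array([-2.490e+00,  1.914e+00,  2.000e-03]), 'ft_force': array([ 0.515, -0.059, -0.827]), 'moment': array([-0.007, -0.013,  0.06 ]), 'width': np.float64(87.634)}
scene {'K': array([[443.90586702,   0.        , 278.89836489],
       [  0.        , 443.90586702, 210.13698039],
       [  0.        ,   0.        ,   1.        ]]), 'rvec': array([ 2.43667945,  0.70828759, -0.24563164]), 'tvec': array([-458.56418558, -160.92411263, 1270.91200178])}
top {'K': array([[479.87638546,   0.        , 276.97497776],
       [  0.        , 479.87638546, 209.1631755 ],
       [  0.        ,   0.        ,   1.        ]]), 'rvec': array([ 2.14402639, -2.16928928,  0.12468929]), 'tvec': array([  20.7404022 ,  538.12326304, 1406.26113468])}
{'K': array([[343.51768551,   0.        , 277.03869565],
       [  0.        , 343.51768551, 208.55461897],
       [  0.        ,   0.        ,   1.        ]]), 'T_tool_cam': array([[ 9.99998691e-01, -2.93628651e-04,  1.59129323e-03,
        -2.55918011e-01],
       [-1.08251660e-04,  9.69056339e-01,  2.46839625e-01,
        -6.85488339e+01],
       [-1.61453198e-03, -2.46839474e-01,  9.69055038e-01,
        -1.61589989e+02],
       [ 0.00000000e+00,  0.00000000e+00,  0.00000000e+00,
         1.00000000e+00]])}
```

View pics/scene0.png

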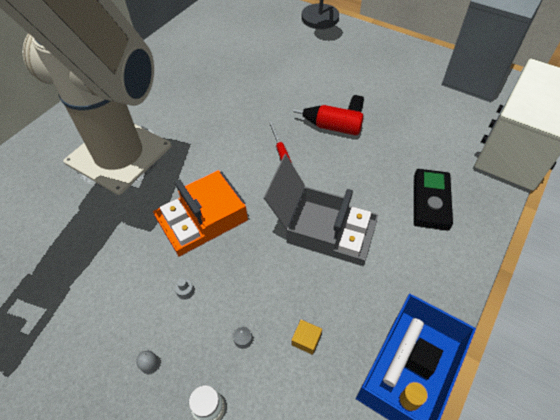

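View pics/top0.png

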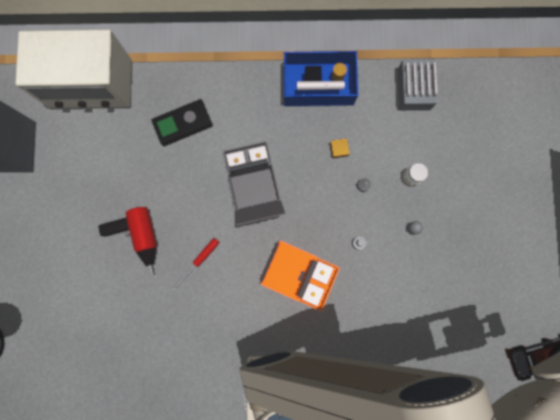

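```bash
python3 - <<'E'
import cv2,numpy as np
s=cv2.imread("pics/scene0.png");t=cv2.imread("pics/top0.png")
r=lambda im,x,y,w,h,W,H:cv2.resize(im[y:y+h,x:x+w],(W,H),interpolation=cv2.INTER_CUBIC)
a=r(s,120,265,160,120,800,600);cv2.imwrite("pics/c1.png",a)
cv2.imwrite("pics/c2.png",r(t,340,140,100,100,600,600))
cv2.imwrite("pics/c3.png",r(t,210,135,90,100,540,600))
cv2.imwrite("pics/c4.png",r(s,250,145,140,120,700,600))
E
```

```text
(no output)
```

View pics/c1.png

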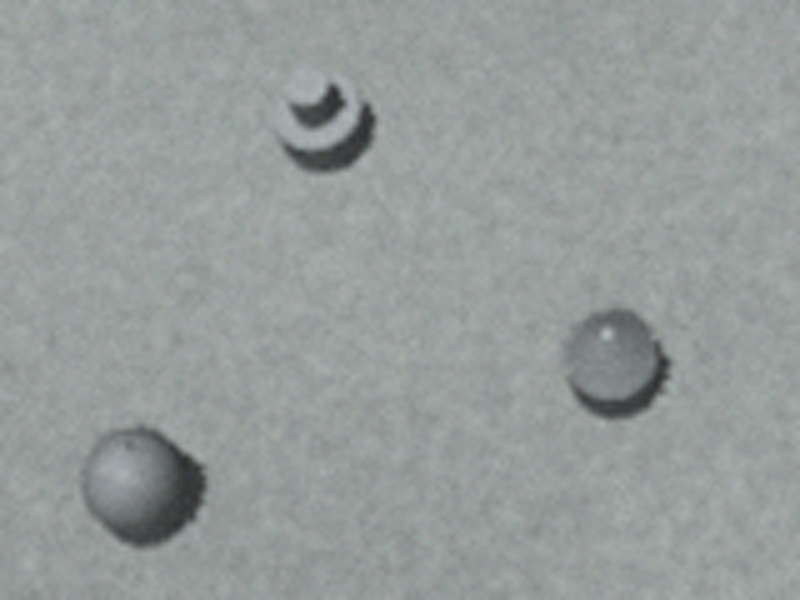

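View pics/c2.png

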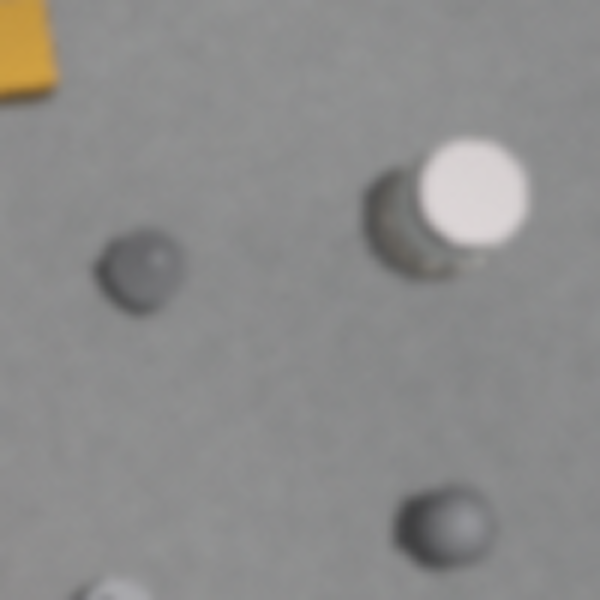

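View pics/c3.png

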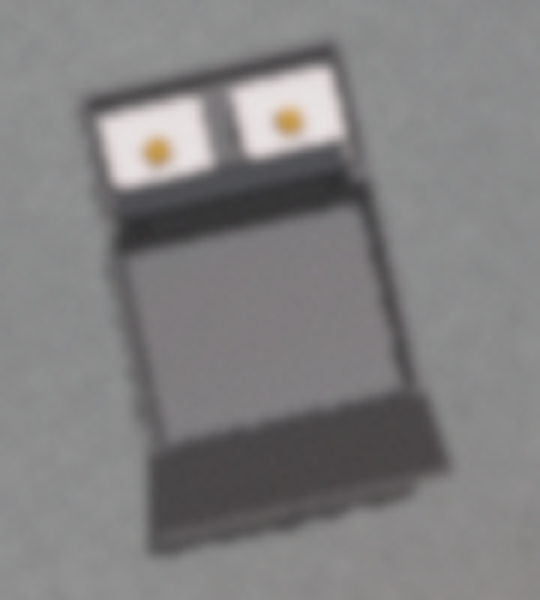

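View pics/c4.png

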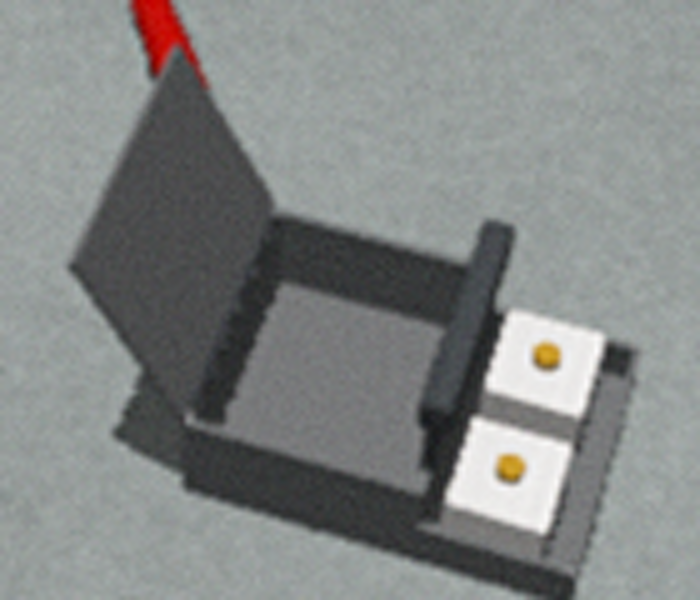

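```bash
cat > h.py <<'E'
from workcell import *
import cv2,numpy as np
from scipy.optimize import least_squares
from scipy.spatial.transform import Rotation as R
def proj(n,P,T=None):
    c=camera_params(n)
    P=np.atleast_2d(np.array(P,float))
    if n=="wrist":
        M=np.linalg.inv(T@c["T_tool_cam"]);rv,tv=R.from_matrix(M[:3,:3]).as_rotvec(),M[:3,3]
    else: rv,tv=c["rvec"],c["tvec"]
    return cv2.projectPoints(P,rv,tv,c["K"],None)[0][:,0]
def tool():
    o=get_obs();T=np.eye(4);T[:3,:3]=R.from_rotvec(o["orientation"]).as_matrix();T[:3,3]=o["ee_pos"];return T
def carr(p,a):
    c,s=np.cos(p[2]),np.sin(p[2]);a=np.atleast_2d(np.array(a,float))
    return np.c_[p[0]+c*a[:,0]-s*a[:,1],p[1]+s*a[:,0]+c*a[:,1],a[:,2]]
def lidpt(al,y,r=111,t=0): return [-115+r*np.cos(al)-t*np.sin(al),y,62+r*np.sin(al)+t*np.cos(al)]
E
python3 - <<'E'
from h import *
sc=lambda x,y:(x/5+250,y/5+145); tc=lambda x,y:(x/6+210,y/6+135)
def mod(p):
    al=p[3]
    S=[[-8,56,113],[8,56,113],[8,-56,113],[-8,-56,113],lidpt(al,69),lidpt(al,-69),lidpt(0,69,0),lidpt(0,-69,0)]
    Tt=[[0,56,113],[0,-56,113],lidpt(al,69),lidpt(al,-69)]
    return np.r_[proj("scene",carr(p,S)),proj("top",carr(p,Tt))]
obs=np.array([sc(487,222),sc(515,230),sc(452,410),sc(422,402),sc(180,48),sc(72,265),sc(275,208),sc(190,415),tc(112,207),tc(352,163),tc(150,552),tc(448,468)])
f=lambda p:(mod(p)-obs).ravel()
r=least_squares(f,[650,50,0.2,1.9],x_scale=[10,10,.1,.1],loss='soft_l1')
print(r.x,np.round(f(r.x).reshape(-1,2),1))
# heads
def tri(ps,pt,z0):
    g=lambda P:np.r_[(proj("scene",P)-ps).ravel(),(proj("top",P)-pt).ravel()]
    q=least_squares(g,[600,-200,25]);print(q.x,np.round(q.fun,1))
tri((242.8,337.2),(363.7,184.7),25); tri((242,331.5),(366.3,183),50)
tri((148,362),(415,227.5),25); tri((184,288),(360,243),40)
E
```

```text
[6.61596954e+02 9.52235053e+01 2.11233146e-01 2.06013486e+00] [[-0.2 -1.1]
 [ 0.8 -0.9]
 [ 0.2  0.6]
 [-0.8  0.1]
 [-0.6 -0.9]
 [-0.6 -0.5]
 [-0.  -0.9]
 [-1.8  0.9]
 [ 0.3 -1.8]
 [-1.5 -3. ]
 [ 0.3 -3. ]
 [ 0.1 -0.2]]
[ 613.8235348  -250.39191519   12.46259908] [-0.3  0.1 -0.3 -0.3]
[ 614.32189097 -250.73882887   47.0097751 ] [-0.7  0.1 -0.8 -0.8]
[ 481.00151221 -398.30920129   17.69980671] [-0.6  0.1 -0.7 -0.5]
[ 436.66842897 -231.13663485   18.33999389] [-0.7  0.1 -0.8 -0.6]
```

Candidates for the head, in scene pixels:
- (184,288): thin stem on a collar, so it is the stub.
- (148,361): smooth round shading, so it is the domed head.
- (242,336): flat-shaded cone with a small bright point off-centre, so it is the pointed head, at about (614, -250) mm.

The grey carrier at (325,220) is the one meant; the orange one is a decoy. I'll move over the head and confirm it with the wrist camera.

>>> {"method": "arm_command", "body": {
  "increments": [
    [[-1.7,-4,0],2.8],
    [[-1.7,-4,0],0],
    [[-1.7,-4,0],0],
    [[-1.7,-4,0],0],
    [[-1.7,-4,0],0],
    [[-1.7,-4,0],0],
    [[-1.7,-4,0],0],
    [[-1.7,-4,0],0],
    [[-1.7,-4,0],0],
    [[-1.7,-4,0],0],
    [[-1.7,-4,0],0],
    [[-1.7,-4,0],0],
    [[0,0,0],0]
  ],
  "gripper": 0.95
}}

```text
t: 1.4
ee_pos: [600.3, -290.6, 216.9]
orientation: [-2.434, 1.983, 0.011]
ft_force: [-0.7, -0.7, -0.3]
width: 83.3
```

```bash
python3 - <<'E'
from h import *
T=tool();print(np.round(T,3));np.save("T1.npy",T)
im=get_image("wrist");cv2.imwrite("pics/w1.png",im[:,:,::-1])
print(proj("wrist",[[614,-250,25],[614,-250,50]],T))
E
```

```text
[[ 2.02000e-01 -9.79000e-01 -5.00000e-03  6.00343e+02]
 [-9.79000e-01 -2.02000e-01  6.00000e-03 -2.90633e+02]
 [-7.00000e-03  3.00000e-03 -1.00000e+00  2.16919e+02]
 [ 0.00000e+00  0.00000e+00  0.00000e+00  1.00000e+00]]
[[242.10968193 167.41269312]
 [239.41606695 170.90503259]]
```

View pics/w1.png

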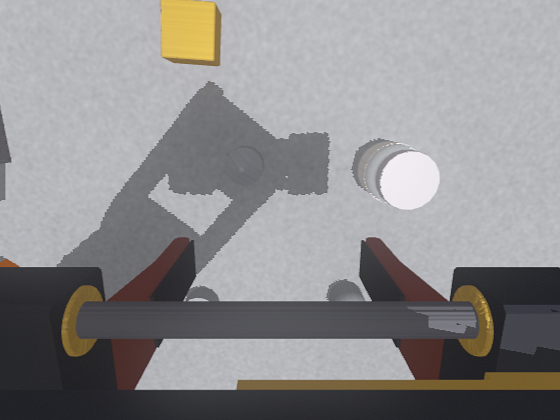

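```bash
python3 - <<'E'
import cv2,numpy as np
a=cv2.imread("pics/w1.png")[130:200,205:285]
a=cv2.resize(a,(640,560),interpolation=cv2.INTER_CUBIC).astype(float)
a=np.clip((a-60)*2.2,0,255).astype(np.uint8)
cv2.imwrite("pics/c5.png",a)
E
```

```text
(no output)
```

View pics/c5.png

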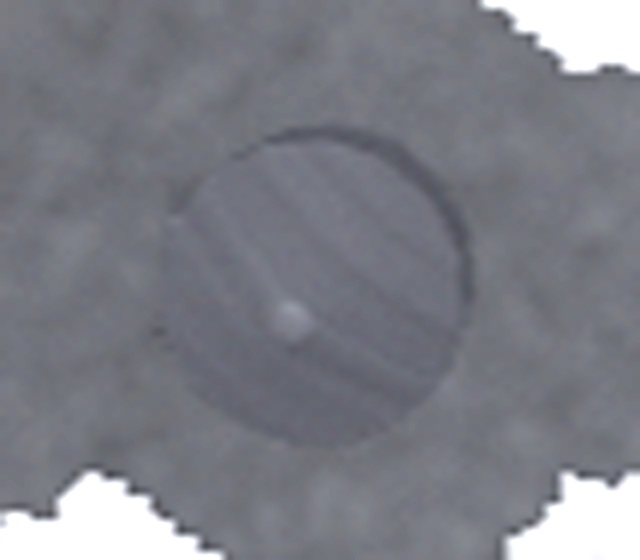

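The crop shows a cone with a small bright point at wrist pixel (241.5,169.8), over a collar centred near (244,166). This confirms the pointed head.

```bash
python3 - <<'E'
from h import *
T=np.load("T1.npy")
for uv,z in(((241.5,169.75),50),((244,165.6),20)):
    q=least_squares(lambda p:(proj("wrist",[p[0],p[1],z],T)[0]-uv),[614,-250]).x
    d=T[:3,:3].T@(np.r_[q,4]-T[:3,3]);print(q,d)
E
```

```text
[ 615.50224501 -251.76393656] [-33.60170003 -23.44073708 213.06442558]
[ 615.50045389 -251.20967299] [-34.14488143 -23.55098718 213.0676196 ]
```

>>> {"method": "arm_command", "body": {
  "increments": [
    [[-2,-1.4,0],0],
    [[-1.4,-0.95,0],0],
    [[0,0,3],0],
    [[0,0,4],0],
    [[0,0,4],0],
    [[0,0,3],0],
    [[0,0,1.5],0],
    [[0,0,0],0],
    [[0,0,0],0]
  ]
}}

```text
t: 2.35
ee_pos: [608.5, -257.3, 58.7]
orientation: [2.428, -1.99, -0.012]
ft_force: [-0.7, -0.6, 0.5]
width: 83.1
```

```bash
python3 - <<'E'
from h import *
T=tool();print(np.round(T[:3,:3],4),T[:3,3])
print("d",T[:3,:3].T@(np.r_[615.5,-251.5,4]-T[:3,3]))
im=get_image("wrist");cv2.imwrite("pics/w2.png",im[:,:,::-1])
E
```

```text
[[ 0.1966 -0.9805 -0.0075]
 [-0.9805 -0.1966  0.003 ]
 [-0.0045  0.0067 -1.    ]] [ 608.47536047 -257.2673256    58.68798637]
d [-4.02986683 -8.39003816 54.65117465]
```

View pics/w2.png

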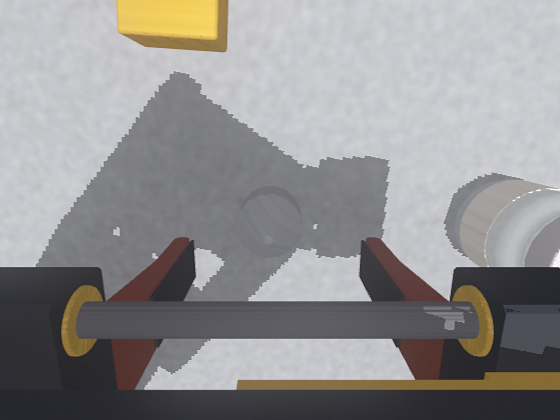

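>>> {"method": "arm_command", "body": {
  "increments": [
    [[-0.4,-0.85,0],0],
    [[0,0,0],0],
    [[0,0,0],0]
  ]
}}

```text
t: 2.7
ee_pos: [619.4, -252.5, 63.4]
orientation: [2.43, -1.991, -0.001]
ft_force: [0.7, -0.0, 0.2]
width: 83.3
```

```bash
python3 - <<'E'
from h import *
T=tool()
print("d",T[:3,:3].T@(np.r_[615.5,-251.5,4]-T[:3,3]))
E
```

```text
d [-1.68839961  3.55727769 59.36655181]
```

>>> {"method": "arm_command", "body": {
  "increments": [
    [[-0.15,0.3,0],0],
    [[0,0,0],0],
    [[0,0,0],0],
    [[0,0,0],0]
  ]
}}

```text
t: 3.1
ee_pos: [616.7, -251.5, 65.0]
orientation: [-2.43, 1.99, -0.003]
ft_force: [-0.3, 0.1, 0.2]
width: 83.5
```

```bash
python3 - <<'E'
from h import *
T=tool();print(np.round(T[:3,:3],4),T[:3,3])
print("d",T[:3,:3].T@(np.r_[615.5,-251.5,4]-T[:3,3]))
im=get_image("wrist");cv2.imwrite("pics/w3.png",im[:,:,::-1])
E
```

```text
[[ 1.970e-01 -9.804e-01  1.400e-03]
 [-9.804e-01 -1.970e-01 -8.000e-04]
 [ 1.100e-03 -1.200e-03 -1.000e+00]] [ 616.69592698 -251.50442122   64.99839911]
d [-0.30576055  1.24502273 60.9966506 ]
```

View pics/w3.png

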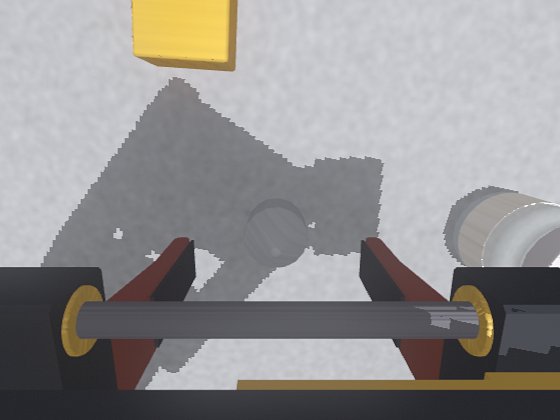

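>>> {"method": "arm_command", "body": {
  "increments": [
    [[0,0.1,1.5],0],
    [[0,0,1.5],0],
    [[0,0,1.2],0],
    [[0,0,0.8],0],
    [[0,0,0.3],0],
    [[0,0,0],0],
    [[0,0,0],0]
  ]
}}

```text
t: 3.85
ee_pos: [614.1, -251.3, 4.6]
orientation: [2.43, -1.99, -0.004]
ft_force: [0.2, 0.2, -0.3]
width: 83.9
```

>>> {"method": "arm_command", "body": {
  "increments": [
    [[0,0,0],0],
    [[0,0,0],0],
    [[0,0,0],0],
    [[0,0,0],0],
    [[0,0,0],0],
    [[0,0,0],0],
    [[0,0,0],0],
    [[0,0,0],0]
  ],
  "gripper": 0
}}

```text
t: 4.65
ee_pos: [615.5, -251.8, 6.8]
orientation: [-2.43, 1.991, -0.002]
ft_force: [0.4, 0.2, -0.4]
width: 38.7
```

>>> {"method": "arm_command", "body": {
  "increments": [
    [[0,0,-2],0],
    [[0,0,-4],0],
    [[0,0,-5],0],
    [[0,0,-5],0],
    [[0,0,-4],0],
    [[-2,0,-1.5],0],
    [[-4,-0.7,0],0],
    [[-4,-0.7,0],0],
    [[-4,-0.7,0],0],
    [[-4,-0.7,0],0],
    [[-4,-0.7,0],0],
    [[-4,-0.7,0],0],
    [[0,0,0],0],
    [[0,0,0],0],
    [[0,0,0],0]
  ]
}}

```text
t: 6.15
ee_pos: [603.5, 19.6, 229.5]
orientation: [2.427, -1.994, -0.002]
ft_force: [1.2, -0.4, -0.3]
width: 39.2
```

```bash
python3 - <<'E'
from h import *
T=tool();print(np.round(T[:3,:3],4),T[:3,3]);np.save("T4.npy",T)
im=get_image("wrist");cv2.imwrite("pics/w4.png",im[:,:,::-1])
E
```

```text
[[ 1.941e-01 -9.810e-01 -1.000e-03]
 [-9.810e-01 -1.941e-01  7.000e-04]
 [-9.000e-04  9.000e-04 -1.000e+00]] [603.48757953  19.6144088  229.46287852]
```

View pics/w4.png

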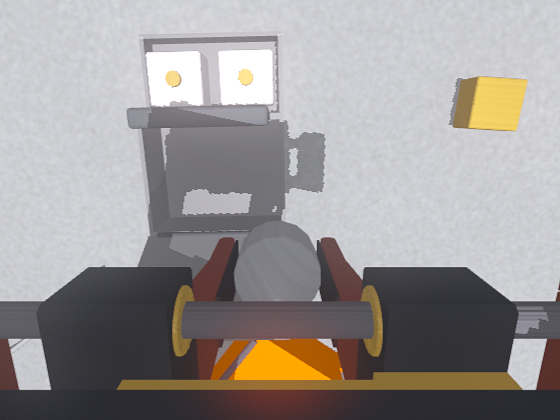

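```bash
python3 - <<'E'
import cv2,numpy as np
a=cv2.imread("pics/w4.png")[25:265,110:320]
a=cv2.resize(a,(525*1,600),interpolation=cv2.INTER_CUBIC)
cv2.imwrite("pics/c6.png",a)
E
```

```text
(no output)
```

View pics/c6.png

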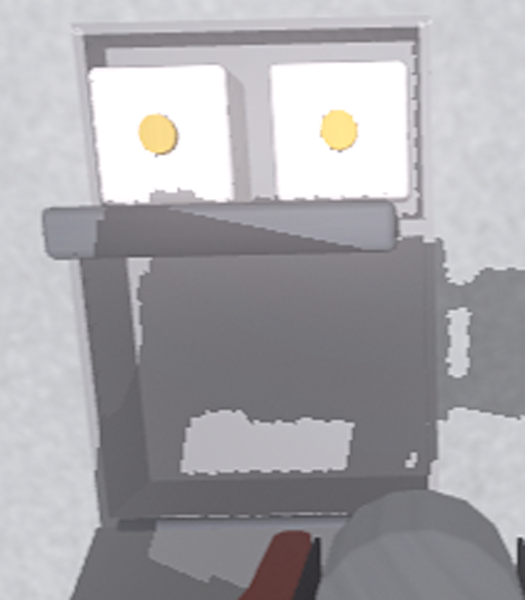

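```bash
python3 - <<'E'
from h import *
T=np.load("T4.npy")
w=lambda x,y:(x/2.5+110,y/2.5+25)
def mod(p):return proj("wrist",carr(p,[[0,56,110],[0,-56,110],[-111,65,5],[-113,67,60]]),T)
obs=np.array([w(44,233),w(397,225),w(150,480),w(103,520)])
f=lambda p:(mod(p)-obs).ravel()
r=least_squares(f,[661,95,0.21],x_scale=[10,10,.1]);p=r.x
print(p,np.round(r.fun,1))
im=cv2.imread("pics/w4.png")
def L(a,b,c):
    q=proj("wrist",carr(p,[a,b]),T).astype(int);cv2.line(im,tuple(map(int,q[0])),tuple(map(int,q[1])),c,1)
for z,c,x0,x1,y in((60,(0,255,0),-115,3,69),(5,(0,0,255),-111,-3,65),(113,(255,0,0),-8,8,56),(0,(255,255,0),-115,79,69)):
    C=[[x0,-y,z],[x1,-y,z],[x1,y,z],[x0,y,z]]
    for i in range(4):L(C[i],C[(i+1)%4],c)
cv2.imwrite("pics/o1.png",cv2.resize(im[15:265,100:330],(552,600),interpolation=cv2.INTER_CUBIC))
np.save("p.npy",p)
E
```

```text
[6.62067229e+02 9.47286989e+01 2.13936699e-01] [-0.2 -0.5  0.2 -0.  -0.4  0.   0.3  0.7]
```

View pics/o1.png

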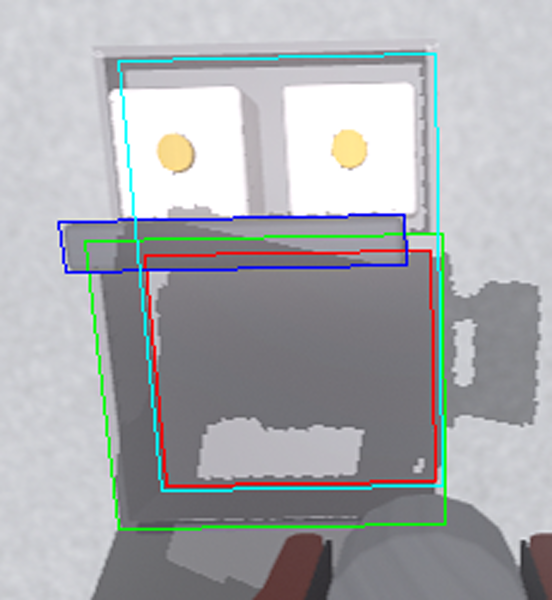

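```bash
cat > d.py <<'E'
import sys
from h import *
p=np.load("p.npy");T=tool();a=list(map(float,sys.argv[1:4]))
g=carr(p,[a])[0];print("pos",T[:3,3].round(1),"d_tool mm",(T[:3,:3].T@(g-T[:3,3])).round(1),"in carrier",(R.from_euler('z',-p[2]).apply(T[:3,3]-[p[0],p[1],0])).round(1))
print("turn",np.degrees(np.arctan2(T[1,0],T[0,0])-(p[2]-np.pi/2)).round(2),"F",get_obs()["ft_force"].round(1),"tilt",T[2,:2].round(4))
E
python3 d.py -60 0 12.5
```

```text
pos [603.5  19.3 229.5] d_tool mm [-61.4 -12.3 217. ] in carrier [-73.3 -61.3 229.5]
turn -1.1 F [ 1.3 -0.2 -0.3] tilt [-0.0009  0.0009]
```

>>> {"method": "arm_command", "body": {
  "increments": [
    [[-2,-0.4,0],-1.1],
    [[-2.2,-0.4,0],0],
    [[-1.8,-0.4,0],0],
    [[0,0,2],0],
    [[0,0,3.5],0],
    [[0,0,3],0],
    [[0,0,1],0],
    [[0,0,0],0],
    [[0,0,0],0],
    [[0,0,0],0]
  ]
}}

```text
t: 7.2
ee_pos: [607.7, 70.0, 134.8]
orientation: [-2.428, 1.989, -0.006]
ft_force: [0.3, -1.0, -1.0]
width: 39.3
```

```bash
python3 d.py -60 0 12.5; python3 - <<'E'
from h import *
im=get_image("wrist");cv2.imwrite("pics/w5.png",im[:,:,::-1])
E
```

```text
pos [607.7  70.  134.8] d_tool mm [-12.8   2.4 122.3] in carrier [-58.3 -12.6 134.8]
turn -0.93 F [ 0.3 -1.  -1. ] tilt [ 0.0012 -0.0048]
```

View pics/w5.png

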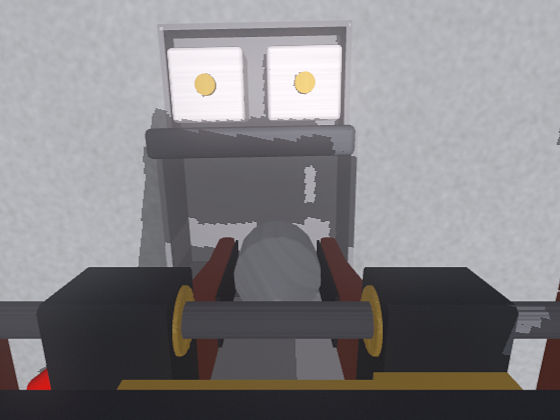

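>>> {"method": "arm_command", "body": {
  "increments": [
    [[-1.2,0.2,0],-0.9],
    [[0,0,0],0],
    [[0,0,0],0],
    [[0,0,2],0],
    [[0,0,2],0],
    [[0,0,1],0],
    [[0,0,0],0],
    [[0,0,0],0],
    [[0,0,0],0]
  ]
}}

```text
t: 8.15
ee_pos: [607.3, 84.2, 89.6]
orientation: [-2.441, 1.961, -0.018]
ft_force: [0.3, 0.1, -0.8]
width: 39.1
```

```bash
python3 d.py -60 0 12.5
```

```text
pos [607.3  84.2  89.6] d_tool mm [ 1.1  5.5 77. ] in carrier [-55.7   1.3  89.6]
turn 0.18 F [ 0.3  0.1 -0.8] tilt [ 0.0023 -0.0152]
```

>>> {"method": "arm_command", "body": {
  "increments": [
    [[0,0.5,0],0],
    [[0,0,0],0],
    [[0,0,1.5],0],
    [[0,0,1.5],0],
    [[0,0,1],0],
    [[0,0,0],0],
    [[0,0,0],0],
    [[0,0,0],0]
  ]
}}

```text
t: 8.95
ee_pos: [603.1, 83.0, 46.6]
orientation: [-2.44, 1.961, -0.019]
ft_force: [0.6, 0.8, -1.2]
width: 39.5
```

```bash
python3 d.py -60 0 12.5
```

```text
pos [603.1  83.   46.6] d_tool mm [ 1.   0.5 34.1] in carrier [-60.1   1.   46.6]
turn 0.17 F [ 0.6  0.8 -1.2] tilt [ 0.0024 -0.0161]
```

>>> {"method": "arm_command", "body": {
  "increments": [
    [[0,0,1],0],
    [[0,0,1],0],
    [[0,0,0.7],0],
    [[0,0,0.3],0],
    [[0,0,0],0],
    [[0,0,0],0],
    [[0,0,0],0]
  ]
}}

```text
t: 9.65
ee_pos: [604.2, 83.1, 14.3]
orientation: [-2.44, 1.96, -0.02]
ft_force: [-0.6, 0.2, -1.6]
width: 39.1
```

```bash
python3 d.py -60 0 12.0
```

```text
pos [604.2  83.1  14.3] d_tool mm [0.9 1.  2.3] in carrier [-59.    0.9  14.3]
turn 0.18 F [-0.6  0.2 -1.6] tilt [ 0.0025 -0.0171]
```

>>> {"method": "arm_command", "body": {
  "increments": [
    [[0,0,0.1],0],
    [[0,0,0.1],0],
    [[0,0,0],0],
    [[0,0,0],0]
  ]
}}

```text
t: 10.05
ee_pos: [605.0, 83.2, 13.1]
orientation: [-2.439, 1.96, -0.022]
ft_force: [-0.0, -0.0, -1.6]
width: 39.3
```

```bash
python3 d.py -60 0 12.0
```

```text
pos [605.   83.2  13.1] d_tool mm [0.8 1.8 1.1] in carrier [-58.3   0.9  13.1]
turn 0.17 F [-0.  -0.  -1.6] tilt [ 0.0027 -0.0188]
```

>>> {"method": "arm_command", "body": {
  "increments": [
    [[0,0,0.15],0],
    [[0,0,0.15],0],
    [[0,0,0],0]
  ]
}}

```text
t: 10.35
ee_pos: [605.6, 83.3, 12.2]
orientation: [-2.438, 1.959, -0.023]
ft_force: [0.4, -0.4, -1.7]
width: 38.9
```

```bash
python3 d.py -60 0 12.0
```

```text
pos [605.6  83.3  12.2] d_tool mm [0.8 2.4 0.2] in carrier [-57.6   0.8  12.2]
turn 0.18 F [ 0.4 -0.4 -1.7] tilt [ 0.0028 -0.0198]
```

>>> {"method": "arm_command", "body": {
  "increments": [
    [[0,0,0.2],0],
    [[0,0,0.2],0]
  ]
}}

```text
t: 10.55
ee_pos: [606.2, 83.4, 11.6]
orientation: [-2.438, 1.959, -0.023]
ft_force: [-10.5, -1.9, 30.2]
width: 39.5
```

>>> {"method": "arm_command", "body": {
  "increments": [
    [[0,0,-0.05],0],
    [[0,0,0],0],
    [[0,0,0],0],
    [[0,0,0],0],
    [[0,0,0],0]
  ],
  "gripper": 0.7
}}

```text
t: 11.05
ee_pos: [606.6, 83.5, 12.3]
orientation: [-2.437, 1.958, -0.025]
ft_force: [0.7, 0.1, -0.0]
width: 61.6
```

```bash
python3 d.py -60 0 12.0
```

```text
pos [606.6  83.5  12.3] d_tool mm [0.7 3.4 0.2] in carrier [-56.6   0.7  12.3]
turn 0.18 F [ 0.7  0.1 -0. ] tilt [ 0.003  -0.0214]
```

>>> {"method": "arm_command", "body": {
  "increments": [
    [[0,0,-1.5],0],
    [[0,0,-2.5],0],
    [[0,0,-4],0],
    [[0,0,-5],0],
    [[0,0,-5],0],
    [[0,0,-2],0],
    [[0,0,0],0],
    [[0,0,0],0],
    [[0,0,0],0]
  ]
}}

```text
t: 11.95
ee_pos: [600.7, 82.9, 222.5]
orientation: [-2.438, 1.959, -0.023]
ft_force: [0.9, 0.3, -0.0]
width: 61.5
```

```bash
python3 d.py -60 0 222; python3 - <<'E'
from h import *
np.save("T6.npy",tool())
for n in("wrist","scene"):
  im=get_image(n);cv2.imwrite(f"pics/{n}6.png",im[:,:,::-1])
s=cv2.imread("pics/scene6.png")[110:280,230:400];cv2.imwrite("pics/c7.png",cv2.resize(s,(600,600),interpolation=cv2.INTER_CUBIC))
E
```

```text
pos [600.7  82.9 222.5] d_tool mm [ 1.5 -2.4  0.5] in carrier [-62.4   1.5 222.5]
turn 0.18 F [ 0.9  0.3 -0. ] tilt [ 0.0028 -0.0199]
```

View pics/wrist6.png

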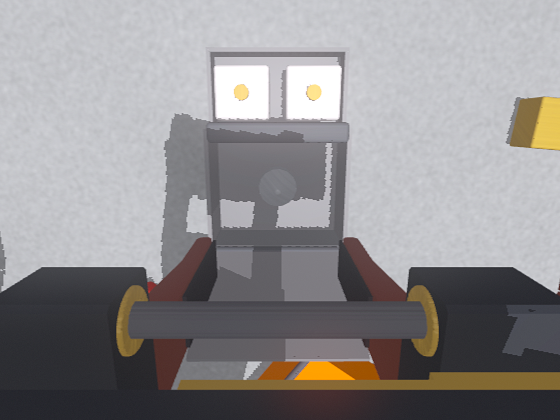

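View pics/c7.png

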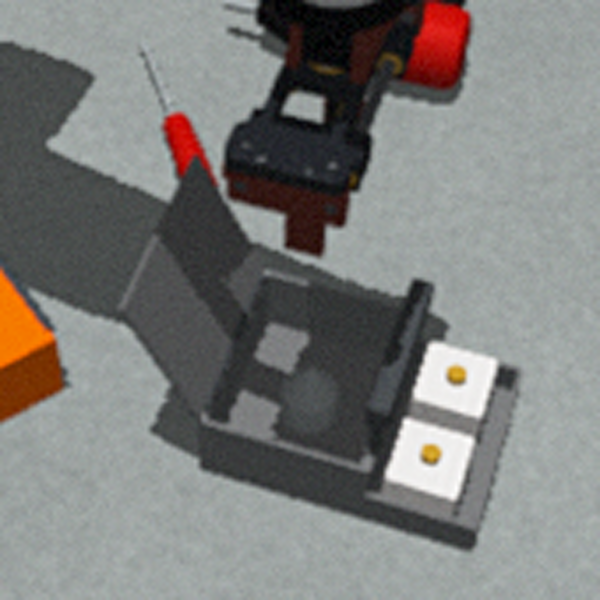

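The head stands upright on the bay floor, at wrist pixel (277,187). Next I go behind the lid with the fingers shut.

>>> {"method": "arm_command", "body": {
  "increments": [
    [[0,3,0],0],
    [[0,4,0],0],
    [[0,4,0],0],
    [[0,3,0],0],
    [[0,0,0],0],
    [[0,0,0],0],
    [[0,0,0],0],
    [[0,0,0],0]
  ],
  "gripper": 0
}}

```text
t: 12.85
ee_pos: [456.0, 51.7, 209.2]
orientation: [-2.449, 1.967, -0.002]
ft_force: [-0.6, 0.9, 0.7]
width: 1.5
```

```bash
python3 d.py -212 0 140; python3 - <<'E'
from h import *
for n in("wrist","scene"):
  im=get_image(n);cv2.imwrite(f"pics/{n}7.png",im[:,:,::-1])
s=cv2.imread("pics/scene7.png")[110:280,200:400];cv2.imwrite("pics/c8.png",cv2.resize(s,(700,595),interpolation=cv2.INTER_CUBIC))
E
```

```text
pos [456.   51.7 209.2] d_tool mm [ 1.6  1.6 69.2] in carrier [-210.5    1.7  209.2]
turn 0.19 F [-0.6  0.9  0.7] tilt [ 0.0004 -0.0013]
```

View pics/c8.png

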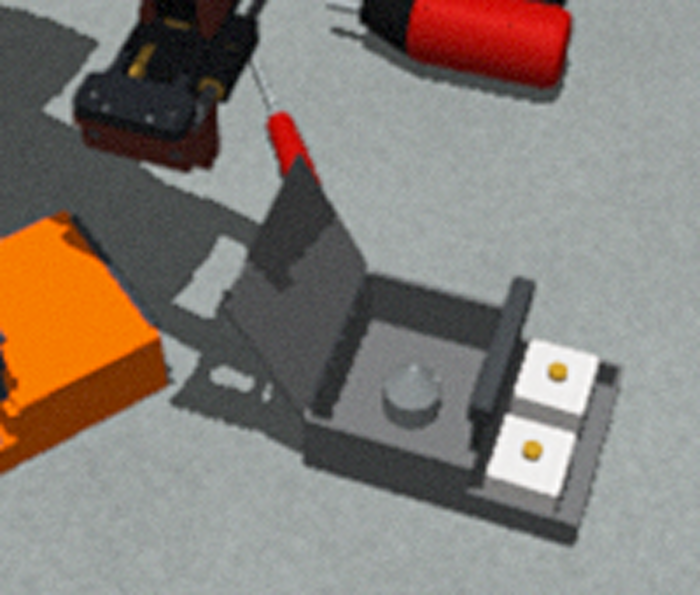

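View pics/wrist7.png

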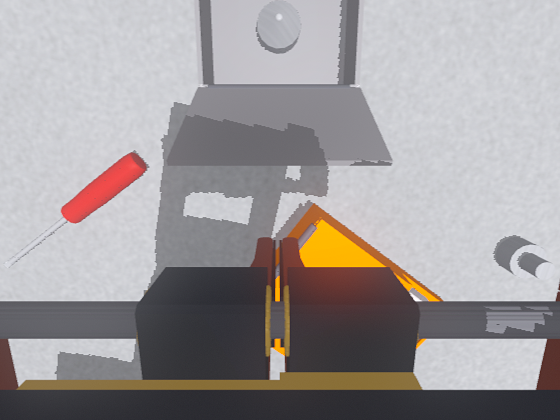

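>>> {"method": "arm_command", "body": {
  "increments": [
    [[0,0,2],0],
    [[0,0,2.5],0],
    [[0,0,1.5],0],
    [[0,0,0],0],
    [[0,0,0],0],
    [[0,-1.5,0],0],
    [[0,-1.5,0],0],
    [[0,-1,0],0],
    [[0,0,0],0]
  ]
}}

```text
t: 13.85
ee_pos: [502.5, 61.5, 151.4]
orientation: [-2.445, 1.963, -0.01]
ft_force: [0.4, 0.2, -0.3]
width: 0.2
```

```bash
python3 d.py -120 0 140
```

```text
pos [502.5  61.5 151.4] d_tool mm [  1.6 -42.9  11.8] in carrier [-163.     1.5  151.4]
turn 0.23 F [ 0.4  0.2 -0.3] tilt [ 0.0014 -0.0086]
```

Probably already touching the lid. I'll push on gently past upright.

>>> {"method": "arm_command", "body": {
  "increments": [
    [[0,-1.2,0.6],0],
    [[0,-1.5,0.4],0],
    [[0,-1.5,0],0],
    [[0,-1.5,0],0],
    [[0,-1,0],0],
    [[0,0,0],0],
    [[0,0,0],0]
  ]
}}

```text
t: 14.55
ee_pos: [572.3, 77.1, 140.0]
orientation: [-2.446, 1.964, -0.008]
ft_force: [0.0, -0.0, 0.3]
width: 0.9
```

```bash
python3 d.py -80 0 140; python3 - <<'E'
from h import *
n="scene";im=get_image(n);cv2.imwrite(f"pics/{n}8.png",im[:,:,::-1])
s=cv2.imread("pics/scene8.png")[110:280,200:400];cv2.imwrite("pics/c9.png",cv2.resize(s,(700,595),interpolation=cv2.INTER_CUBIC))
E
```

```text
pos [572.3  77.1 140. ] d_tool mm [  1.9 -11.4   0.1] in carrier [-91.4   1.9 140. ]
turn 0.23 F [ 0.  -0.   0.3] tilt [ 0.0012 -0.007 ]
```

View pics/c9.png

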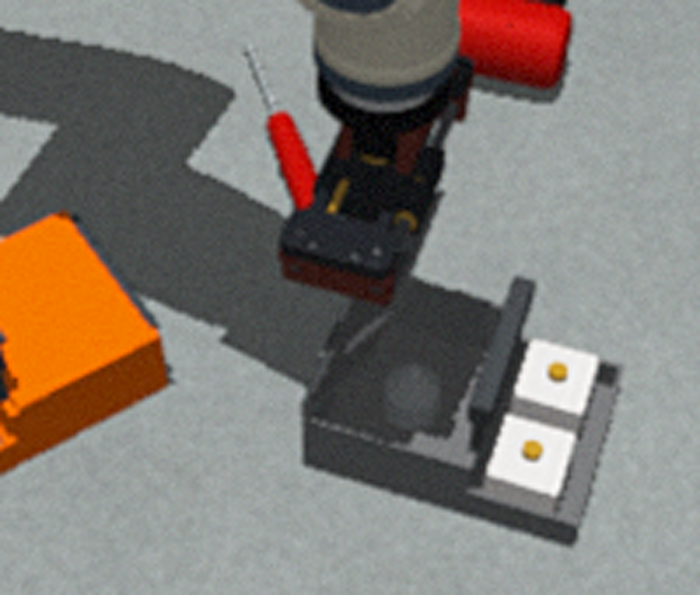

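>>> {"method": "arm_command", "body": {
  "increments": [
    [[0,-0.8,1],0],
    [[0,-0.8,1],0],
    [[0,-0.8,1],0],
    [[0,-0.5,1],0],
    [[0,-0.3,1],0],
    [[0,0,0],0],
    [[0,0,0],0]
  ]
}}

```text
t: 15.3
ee_pos: [605.2, 84.4, 84.5]
orientation: [-2.447, 1.965, -0.006]
ft_force: [0.0, 0.2, -0.6]
width: 0.2
```

```bash
python3 d.py -50 0 68
```

```text
pos [605.2  84.4  84.5] d_tool mm [ 1.9 -7.7 16.5] in carrier [-57.8   1.9  84.5]
turn 0.22 F [ 0.   0.2 -0.6] tilt [ 0.0011 -0.0051]
```

>>> {"method": "arm_command", "body": {
  "increments": [
    [[0,-0.5,0.6],0],
    [[0,-0.3,0.5],0],
    [[0,0,0.4],0],
    [[0,0,0],0],
    [[0,0,0],0]
  ]
}}

```text
t: 15.8
ee_pos: [613.8, 86.2, 68.9]
orientation: [-2.447, 1.965, -0.007]
ft_force: [0.8, 0.1, 0.1]
width: 0.4
```

```bash
python3 d.py -50 0 64; python3 - <<'E'
from h import *
n="scene";im=get_image(n);cv2.imwrite(f"pics/{n}9.png",im[:,:,::-1])
s=cv2.imread("pics/scene9.png")[110:280,200:400];cv2.imwrite("pics/c10.png",cv2.resize(s,(700,595),interpolation=cv2.INTER_CUBIC))
E
```

```text
pos [613.8  86.2  68.9] d_tool mm [1.9 1.  4.9] in carrier [-49.    1.9  68.9]
turn 0.22 F [0.8 0.1 0.1] tilt [ 0.0011 -0.0058]
```

View pics/c10.png

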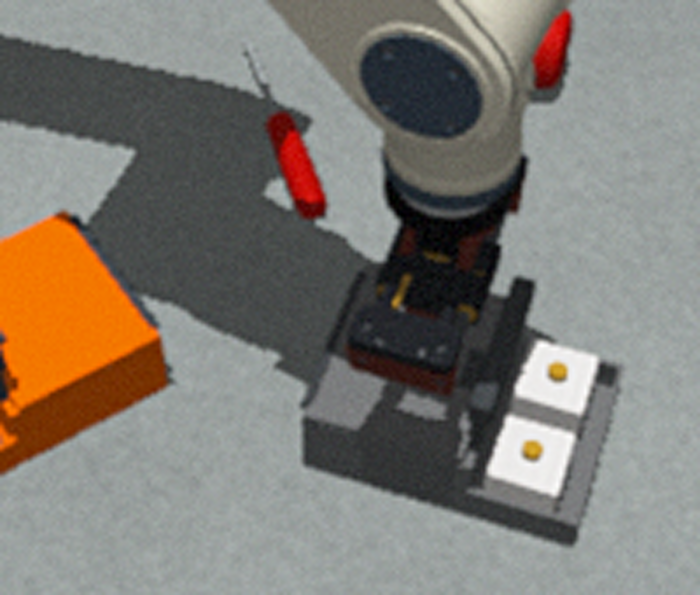

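Nearly shut. I'll press in small steps, watching the force.

>>> {"method": "arm_command", "body": {
  "increments": [
    [[0,0,0.15],0],
    [[0,0,0.15],0],
    [[0,0,0.15],0]
  ]
}}

```text
t: 16.15
ee_pos: [614.0, 86.2, 64.9]
orientation: [-2.446, 1.964, -0.008]
ft_force: [0.1, 0.3, 0.3]
width: 0.6
```

```bash
python3 d.py -50 0 64
```

```text
pos [614.   86.2  64.9] d_tool mm [1.9 1.2 0.9] in carrier [-48.8   1.9  64.9]
turn 0.21 F [0.1 0.3 0.3] tilt [ 0.0012 -0.0069]
```

>>> {"method": "arm_command", "body": {
  "increments": [
    [[0,0,0.1],0],
    [[0,0,0.1],0]
  ]
}}

```text
t: 16.35
ee_pos: [614.1, 86.2, 64.1]
orientation: [-2.446, 1.964, -0.008]
ft_force: [-5.0, -0.4, 14.9]
width: 0.6
```

>>> {"method": "arm_command", "body": {
  "increments": [
    [[0,0,0.05],0],
    [[0,0,0],0],
    [[0,0,-1],0],
    [[0,0,-3],0],
    [[0,0,-5],0],
    [[0,0,-5],0],
    [[0,0,-2],0],
    [[0,0,0],0],
    [[0,0,0],0],
    [[0,0,0],0]
  ],
  "gripper": 0
}}

```text
t: 17.35
ee_pos: [611.8, 86.0, 230.7]
orientation: [-2.447, 1.965, -0.006]
ft_force: [-0.4, -0.2, 0.2]
width: 0.8
```

```bash
python3 d.py 0 0 222; python3 - <<'E'
from h import *
np.save("T10.npy",tool())
for n in("wrist","scene"):
  im=get_image(n);cv2.imwrite(f"pics/{n}10.png",im[:,:,::-1])
s=cv2.imread("pics/scene10.png")[110:280,200:400];cv2.imwrite("pics/c11.png",cv2.resize(s,(700,595),interpolation=cv2.INTER_CUBIC))
s=cv2.imread("pics/wrist10.png")[30:270,170:390];cv2.imwrite("pics/c12.png",cv2.resize(s,(550,600),interpolation=cv2.INTER_CUBIC))
E
```

```text
pos [611.8  86.  230.7] d_tool mm [  2.3 -50.9   9. ] in carrier [-50.9   2.1 230.7]
turn 0.21 F [-0.4 -0.2  0.2] tilt [ 0.0011 -0.0047]
```

View pics/c11.png

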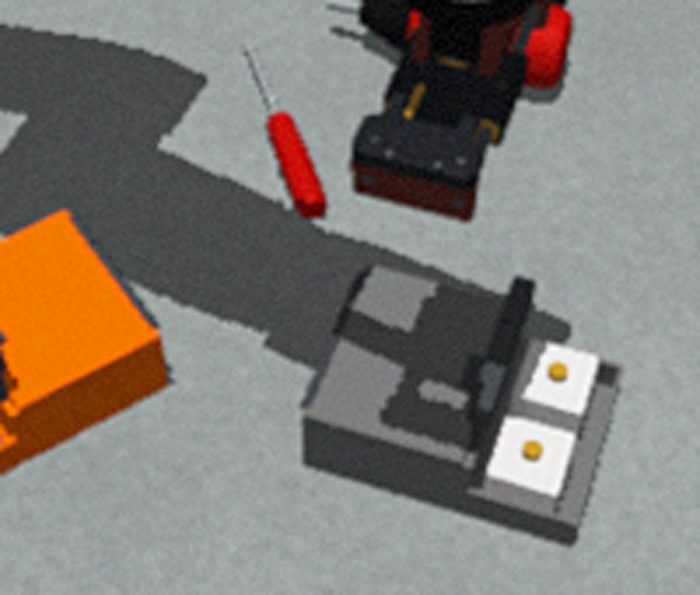

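View pics/c12.png

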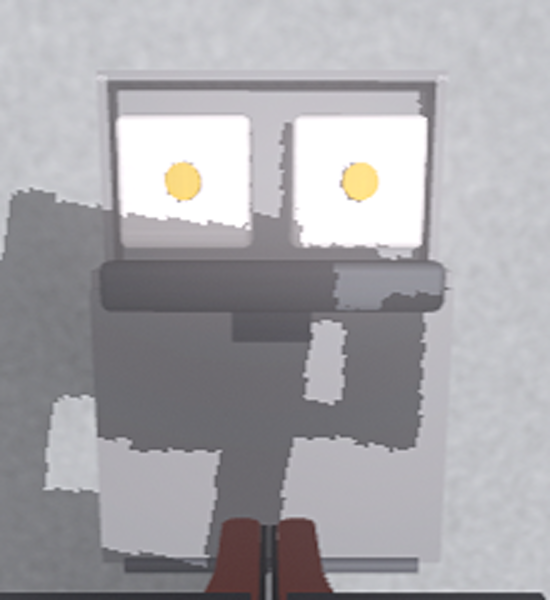

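```bash
python3 - <<'E'
from h import *
T=np.load("T10.npy");print(get_obs()["qpos"].round(3))
w=lambda x,y:(x/2.5+170,y/2.5+30)
obs=np.array([w(101,285.5),w(444,286.5)])
f=lambda p:(proj("wrist",carr(p,[[0,56,108],[0,-56,108]]),T)-obs).ravel()
r=least_squares(f,np.load("p.npy"),x_scale=[10,10,.1]);print(r.x,r.fun.round(1),np.load("p.npy"))
np.save("p2.npy",r.x)
E
```

```text
[ 1.210e-01  4.030e-01  1.643e+00 -1.000e-03  1.092e+00  1.474e+00]
[6.61725549e+02 9.50592413e+01 2.14740335e-01] [-0.  0.  0.  0.] [6.62067229e+02 9.47286989e+01 2.13936699e-01]
```

>>> {"method": "arm_command", "body": {
  "increments": [
    [[0,0,0],-8.2],
    [[0,0,0],-8.2],
    [[0,0,0],-8.2],
    [[0,0,0],-8.2],
    [[0,0,0],-8.2],
    [[0,0,0],-8.2],
    [[0,0,0],-8.2],
    [[0,0,0],-8.2],
    [[0,0,0],-8.2],
    [[0,0,0],-8.2],
    [[0,0,0],0],
    [[0,0,0],0]
  ],
  "gripper": 0.75
}}

```text
t: 18.65
ee_pos: [602.0, 84.7, 208.9]
orientation: [3.132, 0.208, -0.049]
ft_force: [0.9, -0.3, 0.6]
width: 65.6
```

```bash
sed -i 's/(p\[2\]-np.pi\/2)/(p[2]+float(sys.argv[4]))/' d.py; python3 d.py 0 0 83 0
```

```text
pos [602.   84.7 208.9] d_tool mm [ 64.8  -2.  123.9] in carrier [-60.8   3.  208.9]
turn -4.67 F [ 0.9 -0.3  0.6] tilt [-0.0316  0.0003]
```

>>> {"method": "arm_command", "body": {
  "increments": [
    [[2,0,0],-2.3],
    [[2,0,0],-2.3],
    [[1.5,0,0],0],
    [[0,0,0],0],
    [[0,0,0],0],
    [[0,0,0],0]
  ]
}}

```text
t: 19.25
ee_pos: [654.7, 93.6, 203.0]
orientation: [3.124, 0.311, -0.061]
ft_force: [0.1, -0.7, 0.4]
width: 65.9
```

```bash
python3 d.py 0 0 83 0
```

```text
pos [654.7  93.6 203. ] d_tool mm [ 12.1   0.6 119.6] in carrier [ -7.4   0.5 203. ]
turn -0.89 F [ 0.1 -0.7  0.4] tilt [-0.0391 -0.0024]
```

>>> {"method": "arm_command", "body": {
  "increments": [
    [[1.2,0,0],-0.9],
    [[0,0,0],0],
    [[0,0,3],0],
    [[0,0,0],0],
    [[0,0,0],0]
  ]
}}

```text
t: 19.75
ee_pos: [666.0, 95.9, 173.9]
orientation: [3.122, 0.335, -0.059]
ft_force: [0.1, -0.0, 0.8]
width: 66.2
```

```bash
python3 d.py 0 0 83 0
```

```text
pos [666.   95.9 173.9] d_tool mm [-0.7  0.6 91. ] in carrier [  4.1   0.3 173.9]
turn -0.01 F [ 0.1 -0.   0.8] tilt [-0.0373 -0.0028]
```

>>> {"method": "arm_command", "body": {
  "increments": [
    [[0,0,-1],0],
    [[0,0,-1],0],
    [[0,0,-1],0],
    [[0,0,-1],0],
    [[0,0,-1],0],
    [[0,0,0],0],
    [[0,0,0],0]
  ]
}}

```text
t: 20.45
ee_pos: [670.3, 96.5, 234.8]
orientation: [3.122, 0.335, -0.046]
ft_force: [0.3, 0.0, -0.7]
width: 66.0
```

```bash
python3 d.py 0 0 83 0
```

```text
pos [670.3  96.5 234.8] d_tool mm [ -4.    0.3 152. ] in carrier [  8.4  -0.  234.8]
turn -0.02 F [ 0.3  0.  -0.7] tilt [-0.0291 -0.0021]
```

>>> {"method": "arm_command", "body": {
  "increments": [
    [[0,0,4],0],
    [[0,0,4],0],
    [[0,0,0],0],
    [[0,0,0],0]
  ]
}}

```text
t: 20.85
ee_pos: [669.1, 96.3, 154.6]
orientation: [3.122, 0.335, -0.041]
ft_force: [-0.4, 0.7, -0.5]
width: 66.0
```

```bash
python3 d.py 0 0 83 0
```

```text
pos [669.1  96.3 154.6] d_tool mm [-5.3  0.2 71.8] in carrier [7.200e+00 1.000e-01 1.546e+02]
turn -0.02 F [-0.4  0.7 -0.5] tilt [-0.0262 -0.0019]
```

>>> {"method": "arm_command", "body": {
  "increments": [
    [[-0.5,0,-1],0],
    [[0,0,-1],0],
    [[0,0,-1],0],
    [[0,0,-1],0],
    [[0,0,-1],0],
    [[0,0,-1],0],
    [[0,0,0],0],
    [[0,0,0],0],
    [[0,0,4],0],
    [[0,0,3],0],
    [[0,0,0],0],
    [[0,0,0],0]
  ]
}}

```text
t: 22.05
ee_pos: [668.7, 95.8, 158.1]
orientation: [3.123, 0.335, -0.02]
ft_force: [0.5, 0.5, 0.6]
width: 66.0
```

```bash
python3 d.py 0 0 83 0
```

```text
pos [668.7  95.8 158.1] d_tool mm [-5.8 -0.3 75.2] in carrier [  6.7  -0.3 158.1]
turn -0.02 F [0.5 0.5 0.6] tilt [-0.0129 -0.0007]
```

Tilt is coming down, from 0.039 to 0.013. One more cycle.

>>> {"method": "arm_command", "body": {
  "increments": [
    [[-0.6,0,-1],0],
    [[0,0,-1],0],
    [[0,0,-1],0],
    [[0,0,-1],0],
    [[0,0,-1],0],
    [[0,0,-1],0],
    [[0,0,0],0],
    [[0,0,0],0],
    [[0,0,4],0],
    [[0,0,3],0],
    [[0,0,0],0],
    [[0,0,0],0]
  ]
}}

```text
t: 23.25
ee_pos: [666.6, 95.0, 160.2]
orientation: [3.123, 0.335, -0.002]
ft_force: [0.0, 0.3, -0.1]
width: 66.4
```

```bash
python3 d.py 0 0 83 0; python3 - <<'E'
from h import *
np.save("T11.npy",tool())
im=get_image("wrist");cv2.imwrite("pics/w11.png",im[:,:,::-1])
E
```

```text
pos [666.6  95.  160.2] d_tool mm [-4.4 -0.7 77.2] in carrier [  4.5  -0.7 160.2]
turn -0.02 F [ 0.   0.3 -0.1] tilt [-0.0011  0.0003]
```

View pics/w11.png

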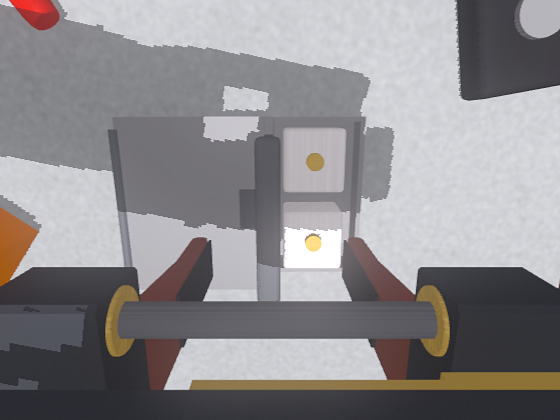

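>>> {"method": "arm_command", "body": {
  "increments": [
    [[-0.45,0,0],0],
    [[0,0,0],0],
    [[0,0,1],0],
    [[0,0,1],0],
    [[0,0,1],0],
    [[0,0,0],0],
    [[0,0,0],0]
  ]
}}

```text
t: 24.0
ee_pos: [663.8, 94.2, 131.7]
orientation: [3.123, 0.335, 0.007]
ft_force: [0.1, -0.2, -0.4]
width: 66.0
```

```bash
python3 d.py 0 0 83 0
```

```text
pos [663.8  94.2 131.7] d_tool mm [-1.8 -0.9 48.7] in carrier [  1.6  -0.9 131.7]
turn -0.02 F [ 0.1 -0.2 -0.4] tilt [0.0043 0.0008]
```

>>> {"method": "arm_command", "body": {
  "increments": [
    [[-0.15,0,0.8],0],
    [[0,0,1],0],
    [[0,0,1],0],
    [[0,0,1],0],
    [[0,0,0.6],0],
    [[0,0,0.2],0],
    [[0,0,0],0]
  ]
}}

```text
t: 24.7
ee_pos: [662.0, 93.8, 80.7]
orientation: [3.123, 0.335, 0.005]
ft_force: [0.1, 0.8, -0.4]
width: 66.0
```

```bash
python3 d.py 0 0 83 0
```

```text
pos [662.   93.8  80.7] d_tool mm [ 0.3 -0.9 -2.3] in carrier [-0.3 -0.9 80.7]
turn -0.02 F [ 0.1  0.8 -0.4] tilt [0.0028 0.0007]
```

Aligned within 1 mm and level. Closing on the bar.

>>> {"method": "arm_command", "body": {
  "increments": [
    [[0,0,-0.1],0],
    [[0,0,0],0],
    [[0,0,0],0],
    [[0,0,0],0],
    [[0,0,0],0],
    [[0,0,0],0],
    [[0,0,0],0],
    [[0,0,0],0],
    [[0,0,0],0],
    [[0,0,0],0]
  ],
  "gripper": 0
}}

```text
t: 25.7
ee_pos: [662.3, 93.8, 83.4]
orientation: [3.123, 0.336, 0.006]
ft_force: [-0.4, -0.2, 1.4]
width: 15.6
```

```bash
python3 d.py 0 0 83 0
```

```text
pos [662.3  93.8  83.4] d_tool mm [-0.  -1.   0.4] in carrier [ 0.  -1.  83.4]
turn 0.01 F [-0.4 -0.2  1.4] tilt [0.0039 0.001 ]
```

>>> {"method": "arm_command", "body": {
  "increments": [
    [[0,0,-0.4],0],
    [[0,0,-0.8],0],
    [[0,0,-1],0],
    [[0,0,-1],0],
    [[0,0,-1],0],
    [[0,0,0],0],
    [[0,0,0],0]
  ]
}}

```text
t: 26.4
ee_pos: [660.8, 93.7, 127.1]
orientation: [3.123, 0.335, 0.002]
ft_force: [-0.7, 0.5, -6.5]
width: 16.2
```

```bash
python3 d.py 0 0 83 0; python3 - <<'E'
from h import *
im=get_image("scene");cv2.imwrite("pics/s12.png",im[:,:,::-1])
s=cv2.imread("pics/s12.png")[80:280,200:400];cv2.imwrite("pics/c13.png",cv2.resize(s,(600,600),interpolation=cv2.INTER_CUBIC))
E
```

```text
pos [660.8  93.7 127.1] d_tool mm [ 1.4 -0.8 44.1] in carrier [ -1.4  -0.7 127.1]
turn -0.02 F [-0.7  0.5 -6.5] tilt [0.0013 0.0005]
```

View pics/c13.png

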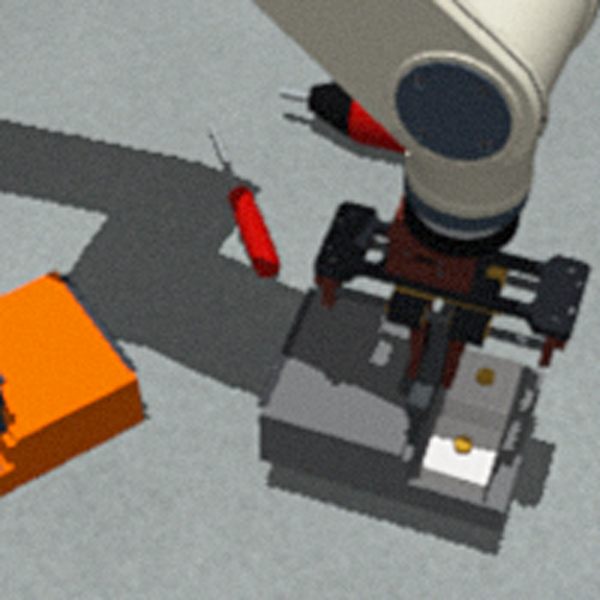

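>>> {"method": "arm_command", "body": {
  "increments": [
    [[0,0,-0.8],0],
    [[0,0,-1],0],
    [[0,0,-1.2],0],
    [[0,0,-1.2],0],
    [[0,0,-1.2],0],
    [[0,0,-1.2],0],
    [[0,0,-1.2],0],
    [[0,0,-1],0],
    [[0,0,-0.7],0],
    [[0,0,-0.3],0],
    [[0,0,0],0],
    [[0,0,0],0],
    [[0,0,0],0]
  ]
}}

```text
t: 27.75
ee_pos: [660.2, 93.7, 233.9]
orientation: [3.123, 0.335, 0.002]
ft_force: [0.6, -0.6, -6.3]
width: 15.8
```

```bash
python3 d.py 0 0 83 0
```

```text
pos [660.2  93.7 233.9] d_tool mm [  1.9  -0.7 150.9] in carrier [ -2.   -0.6 233.9]
turn -0.02 F [ 0.6 -0.6 -6.3] tilt [0.0009 0.0005]
```

>>> {"method": "arm_command", "body": {
  "increments": [
    [[0,0,0],0],
    [[0,0,0],0],
    [[0,0,0],0],
    [[0,0,0],0],
    [[0,0,0],0]
  ]
}}

```text
t: 28.25
ee_pos: [659.4, 93.6, 231.9]
orientation: [3.123, 0.335, -0.004]
ft_force: [-0.5, 0.2, -6.6]
width: 15.8
```

```bash
python3 d.py 0 0 83 0; python3 - <<'E'
from h import *
for n in("scene","top","wrist"):
  im=get_image(n);cv2.imwrite(f"pics/{n}13.png",im[:,:,::-1])
o=get_obs();print(o["ee_pos"],o["qvel"].round(4),o["width"])
E
```

```text
pos [659.4  93.6 231.9] d_tool mm [  3.2  -0.6 148.9] in carrier [ -2.9  -0.6 231.9]
turn -0.02 F [-0.5  0.2 -6.6] tilt [-0.0023  0.0002]
[659.44072235  93.56763645 232.06009697] [-0.0001 -0.0004 -0.0001 -0.001   0.0003  0.0001] 15.930296498744973
```

View pics/scene13.png

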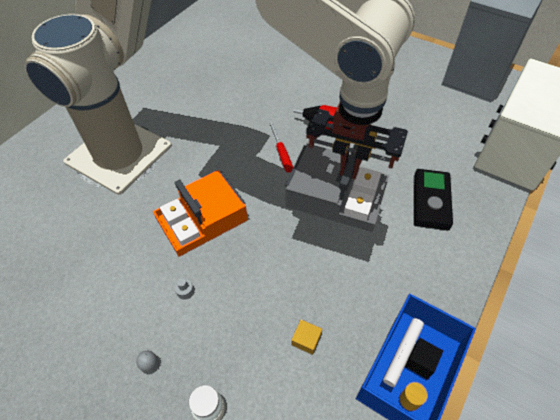

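View pics/wrist13.png

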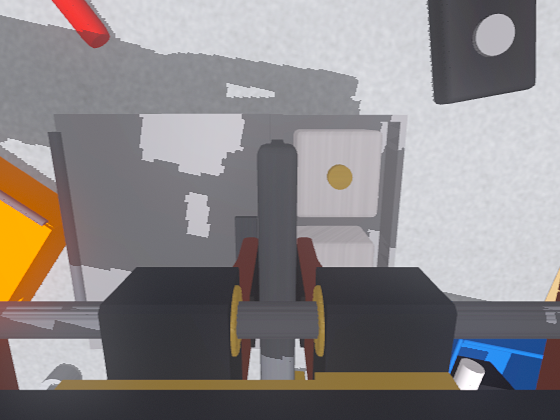

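The carrier hangs level with its lid shut, clear of the bench, with its shadow well below it. The stub (184,288), domed head (148,361), weight, jar, gun and screwdriver are where they were, and the joints are still. I'm handing the job in.

```bash
python3 - <<'E'
from h import *
print(close_job());o=get_obs();print(o["t"],o["ee_pos"].round(1),o["width"])
E
```

```text
the job is handed in; nothing more can be done
None
the job is handed in; nothing more can be done
```

The pointed head is inside the carrier's deep bay with the lid shut. I handed the job in at about 28 s, with the arm holding the carrier by its bar handle.

- **Packing:** I told the pointed head from the domed head and the stub with a wrist close-up. It was set down on the bay floor and let go, and the pictures showed it standing upright. The set-down ended in a brief 30 N push on the bay floor.
- **Lid:** I pressed it until the fingertips read z = 64.1 mm with about 15 N of resistance; its shut top is at 64 mm. It also looked flat in the pictures before and during the lift.
- **Holding:** The carrier's underside is about 149 mm above the bench, worked out from the tool height and the grip on the bar. The tool tilt was about 0.002 rad, the joint speeds were near zero, the bar measured 15.9 mm between the fingers, and the load was 6.6 N.
- **Everything else:** In the last scene picture the other two heads and the other items looked unmoved. I compared them by eye only.
- **What went wrong:** The tool tilted up to 2.2° while turning for the handle. I brought it back to level before gripping, so the carrier was never held tilted.

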